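# Stack the finishing-wheel collars on the eccentric spindle

### The job

Thread the three collars onto the upright spindle of the green foot, the largest first, then the medium one, then the smallest on top. Feel for the spindle and ease each collar down, never dropping, ramming or forcing it, with the largest pressed fully home onto the foot's face against its stiff blue sleeve and each of the others flat on the one below before the next is fitted. Let go at the end and leave everything else on the bench where it is.

Things in the scene. Friction and masses are not known exactly. Their poses are not given: they have to be found in the camera images.
- foot: Round green cast foot, fixed on the cutting mat (mat top 3 mm above the work surface). Origin at the centre of its underside, z up. Diameter 92 mm at the bottom, 86 mm at its flat top face 22 mm above the origin. It carries the spindle and the blue sleeve. Contact force on foot, spindle and sleeve must stay below 60 N.
- tip_level (a point): Point on the foot's centre line at the height of the spindle's tip, 76 mm above the foot's origin. The bare steel spindle (18 mm diameter, 1.5 mm chamfer at the tip) is upright and rigid, on a locked eccentric: its axis is always 7 mm off this centre line, in a direction that differs each time and is in no reading. It must be felt, or seen.
- foot_face (a point): Centre of the foot's flat top face. Round the spindle's root a blue sleeve, 29 mm diameter, stands 6 to 12 mm proud of this face (not measured). It slides down the spindle with about 5 N of drag and stays where left; no collar's weight moves it. A collar pressed on it takes it down until it is flush with the face, and the collar then meets the solid face.
- large_collar: Large bright aluminium collar, a flat ring lying on the mat: outer diameter 64 mm, bore 21 mm, 16 mm thick. Origin at the centre of its underside, z up along its axis; its yaw is of no account. Mass 0.09 to 0.18 kg.
- medium_collar: Medium brass collar, a flat ring lying on the mat: outer diameter 50 mm, bore 21 mm, 14 mm thick. Origin at the centre of its underside, z up along its axis; its yaw is of no account. Mass 0.12 to 0.24 kg.
- small_collar: Small red plastic collar, a flat ring lying on the mat: outer diameter 36 mm, bore 21 mm, 12 mm thick. Origin at the centre of its underside, z up along its axis; its yaw is of no account. Mass about 0.025 kg.
- white_bottle: Bystander, leave alone: closed white plastic bottle with a green cap, 74 mm diameter, 150 mm tall, upright.
- blue_bottle: Bystander, leave alone: closed blue bottle, 60 mm diameter, 140 mm tall, upright.
- red_jar: Bystander, leave alone: low white jar with a red lid, 68 mm diameter, 75 mm tall.
- screwdriver: Bystander, leave alone: screwdriver lying on the mat, along its x axis.
- hammer: Bystander, leave alone: small hammer lying on the mat, along its x axis.
- sanding_drum: Bystander, leave alone: brown abrasive drum standing on end, 32 mm diameter, about 32 mm tall, no bore (not a collar).
- spindle_nut: Bystander, leave alone: dark steel flanged nut, 32 mm diameter, 22 mm tall (not needed yet).
Not all that is in view belongs to the job. Of the things shaped like the large_collar, the aluminium one is meant.

How it is judged (in metres and radians):
On the way, in this order (a step that is already met when the one before it is completed fails the run):
1. the large collar is on the spindle, fully down on the foot's face (z of large_collar in the frame of foot between 0.019 and 0.024 m and horizontal distance between large_collar and foot below 0.0105 m and angle between large_collar's own z axis and vertical below 0.06 rad), for 0.2 s.
2. the medium collar is on the spindle, flat on the large one (all of step 1 and z of medium_collar in the frame of foot between 0.035 and 0.04 m and horizontal distance between medium_collar and foot below 0.0105 m and angle between medium_collar's own z axis and vertical below 0.06 rad), for 0.2 s.
3. the small collar is on the spindle, flat on the medium one (all of step 2 and z of small_collar in the frame of foot between 0.049 and 0.054 m and horizontal distance between small_collar and foot below 0.0105 m and angle between small_collar's own z axis and vertical below 0.06 rad), for 0.2 s.
At the end, for the whole second after the job is handed in: All three collars are on the spindle and at rest: the large one flat on the foot's face, the medium one on it, the small one on top, each within +2 / -3 mm of its stacked height (undersides 22, 38 and 52 mm above the foot's origin), level within 0.06 rad, centre within 10.5 mm of the foot's centre (all of step 3 and linear speed of each of large_collar, medium_collar, small_collar below 0.02 m/s); the robot touches nothing.
It fails at once if the foot or its spindle is pressed or struck with more than 60 N (ramming) (contact force between foot and anything else above 60 N).
It fails at once if a collar falls or is rammed down the spindle (faster than 0.35 m/s while on it) ((linear speed of large_collar above 0.35 m/s and horizontal distance between large_collar and foot below 0.0105 m and z of large_collar in the frame of foot between 0.01 and 0.074 m) or (linear speed of medium_collar above 0.35 m/s and horizontal distance between medium_collar and foot below 0.0105 m and z of medium_collar in the frame of foot between 0.01 and 0.074 m) or (linear speed of small_collar above 0.35 m/s and horizontal distance between small_collar and foot below 0.0105 m and z of small_collar in the frame of foot between 0.01 and 0.074 m)).
It fails at once if a bystander (bottle, jar, screwdriver, hammer, sanding drum, nut) is moved more than 20 mm (distance of any of white_bottle, blue_bottle, red_jar, screwdriver, hammer, sanding_drum, spindle_nut from where it was at the start of the episode above 0.02 m).
It also fails if it takes over 72 s, if anything falls off the work surface, if the arm or the gripper's body presses on something with over 40 N, if the wrist force passes 120 N, or if a joint passes its speed limit or range.

### The arm

A 6-joint arm with a two-finger parallel gripper is mounted at the origin on the work surface. World frame = base frame: x ahead of the robot, y to its left, z up, the work surface at z = 0. Lengths are in m, angles in degrees, forces in N, time in s.
With the tool pointing down it reaches from about 0.3 to 0.825 m from the base axis. Payload 5.4 kg.
Tool frame: the origin (TCP) lies midway between the tips of the shut fingers; the grasp point (between the pads) lies 19 mm behind it; z points along the fingers, y is the line along which they close (so a half turn about z gives the same grasp; the last joint's range is limited). The gripper opens to 92 mm and grips with 3 to 60 N. Pads are 20 mm wide; open, the fingers measure 128 mm over their backs; the gripper's body (75 mm by 189 mm) begins 69 mm behind the grasp point.
Start: joints at [53.05, 9.076, 91.501, -0, 79.423, -12.038], TCP at [0.242, 0.521, 0.215] pointing down, gripper open.
Joint ranges: [-166.64, 166.64], [-54.1, 131.32], [10.49, 154.53], [-73.88, 253.88], [9.74, 151.15], [-171.62, 171.62]. Speed limits (degrees/s): [147.25, 147.25, 180, 180, 180, 180].

### API

Orientations are given as [roll, pitch, yaw] about the fixed x, y, z axes, in that order (R = Rz(yaw) Ry(pitch) Rx(roll)).
In Python, from workcell import r gives the robot as it stands. The module is installed in compiled form; this text tells all that it offers.
- The arm moves only by the tool play_rows, never from a script. Its argument "motion" is one flat list of numbers, 7 for each row, row after row: the shift along the world's x, y, z scaled (see below), then the turn, a rotation vector about the world's x, y, z scaled (see below), then the gripper command: -1 is fully open, 1 is shut, values between are in proportion. A call has 1 to 20 rows; each row is the pose to reach, as a shift and turn from the pose commanded when the call began, turning the shorter way round; what a row does not reach only later rows make up. The controller multiplies each number of a shift by 300 mm and each number of a turn by 180 degrees. A row lasts 1/8 s, in which the tool goes at most 62.5 mm and 10.7 degrees, less where a joint would pass 70% of its speed; a pose out of reach is approached as far as the arm can. A call with a number of a shift or a turn outside -1 to 1 is refused whole. A call with a gripper value outside its range is refused whole. The fingers move at their own pace and stop on an object; the grip force is fixed at half the most. Time passes only in rows, so rows that repeat a pose let the fingers close. It gives the time, the measured TCP pose, the force, the opening and the grip force at its end, in the units of the state.
- r.get_state(): the state, without advancing time (a new reading comes with each control period).
- r.grab_frame(name): name is "scene" or "top"; returns a dict with "pixels" (384x512x3 uint8, blue, green, red), "fx", "fy", "cx", "cy" (pixels), "world_to_cam" (4x4, takes a point from world to camera coordinates). Camera axes: x right, y up, looking along -z (the intrinsics and any distortion apply to the point x, -y, -z); pixel columns grow to the right and rows downward; lengths in m; the calibration is good to about 2 mm. A picture is of the moment at which its call begins. There is no depth.
- r.job_done(): hands the job in; it is judged then, once.
The state is a dict: "t": time; "q": joint angles; "dq": joint speeds; "joint_torque": joint torques, N m; "tool_pos": TCP position; "tool_rot": TCP orientation; "wrist_force": force on the tool from outside, world axes, zero at the start; "ft_torque": the same for the moment, N m; "width": finger opening in m; "gripper_force": force on a finger pad.
Only numpy, scipy, OpenCV 4.12 (cv2) and the standard library are available. Lean on these libraries where they do the work, as an engineer would, in place of code of your own. Each camera call takes 0.05 s, during which the arm holds its last target. There are 200 camera calls.

## Working session

There is one attempt and no reset: what is moved stays moved. The work goes in short steps, Python scripts to look and compute and a tool call to move; the robot and the scene stay as the last step left them, time stands still between calls to the robot, and variables do not carry over. Pictures are saved under pics/ and viewed, at most 10 in all, crops included, and the job is handed in when it is done.

Besides the shell and the picture viewer there is one more tool, called after "Emit:" by a JSON object that holds its "fn" and its "kwargs", one argument or row to a line. play_rows: Moves the arm, as the interface text tells. Shifts and turns lie within -1 to 1; 1 stands for 300 mm of shift or 180 degrees of turn. Its arguments: {"type":"object","properties":{"motion":{"type":"array","items":{"type":"number","minimum":-1,"maximum":1}}},"required":["motion"]}

```bash
mkdir -p pics
cat > h.py <<'E'
from workcell import r
import numpy as np, cv2
def snap(n,f):
    g=r.grab_frame(n); cv2.imwrite('pics/'+f,g['pixels']); np.savez('pics/'+n,**g); return g
def ld(n): return dict(np.load('pics/'+n+'.npz'))
def ray(g,u,v,z):
    T=np.array(g['world_to_cam']);R=T[:3,:3];c=-R.T@T[:3,3]
    d=R.T@np.array([(u-g['cx'])/g['fx'],-(v-g['cy'])/g['fy'],-1]); return c+d*(z-c[2])/d[2]
def proj(g,p):
    q=np.array(g['world_to_cam'])@np.r_[p,1]; return np.array([g['cx']+g['fx']*q[0]/-q[2],g['cy']-g['fy']*q[1]/-q[2]])
def crop(g,f,u0,v0,u1,v1,k): cv2.imwrite('pics/'+f,cv2.resize(g['pixels'][v0:v1,u0:u1],None,fx=k,fy=k,interpolation=cv2.INTER_CUBIC))
E
python3 - <<'E'
from h import *
a=snap('top','top1.png');b=snap('scene','scene1.png')
for g in(a,b):
    print(g.keys(),g['fx'],g['cx'],g['cy']);T=np.array(g['world_to_cam']);print(-T[:3,:3].T@T[:3,3],T[:3,:3].round(2).tolist())
print(r.get_state())
E
```

```text
dict_keys(['pixels', 'fx', 'fy', 'cx', 'cy', 'world_to_cam']) 429.9120855778858 257.7156786582406 188.8915634167494
[ 0.30387215 -0.07474896  1.32107093] [[-0.04, -1.0, 0.0], [0.98, -0.04, 0.2], [-0.2, 0.01, 0.98]]
dict_keys(['pixels', 'fx', 'fy', 'cx', 'cy', 'world_to_cam']) 373.91643821056346 257.75787542209764 196.62157842532042
[0.81852769 0.46881044 0.84606928] [[-0.89, 0.46, -0.01], [-0.37, -0.7, 0.61], [0.28, 0.55, 0.79]]
{'t': 0.1, 'q': array([ 5.30516448e+01,  9.10807156e+00,  9.15622210e+01, -2.23871154e-03,
        7.94229964e+01, -1.20381679e+01]), 'dq': array([-0.09755618, -0.12111102, -0.08311153,  0.03664475,  0.04018802,
       -0.07180907]), 'joint_torque': array([ 9.76685851e-05, -3.86504531e+01, -3.22958887e+01,  7.04079866e-02,
        3.39524180e-02, -2.15597089e-05]), 'tool_pos': array([0.2418863 , 0.52104542, 0.21375079]), 'tool_rot': array([-1.79908304e+02, -1.73050221e-02,  1.55090212e+02]), 'wrist_force': array([ 0.16154388,  0.69968694, -0.00894733]), 'ft_torque': array([0.00040907, 0.01793786, 0.03162148]), 'gripper_force': 0.0, 'width': 0.09193652135345921}
```

View pics/top1.png

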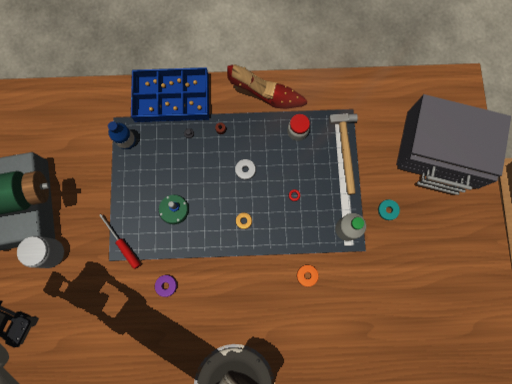

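View pics/scene1.png

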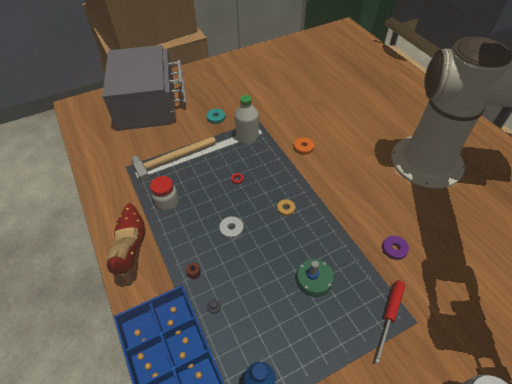

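Top view: the aluminium ring is at (245,169), brass at (244,221), red at (295,195) and the foot at (173,209). Ring-shaped lookalikes: purple (165,286), orange (308,276) and teal (389,210). Round non-collars: sanding drum (221,128) and nut (189,133). By colour I choose the bright ring at (245,169), and I'll check it in a crop.

Run:
```python
from h import *
a=ld('top');b=ld('scene')
def c(g,u,v,s=25,k=8): return cv2.resize(g['pixels'][v-s:v+s,u-s:u+s],(400,300) if 0 else (266,266),interpolation=cv2.INTER_CUBIC)
m=np.vstack([np.hstack([c(a,245,169),c(a,244,221),c(a,295,195)]),np.hstack([c(a,173,209),c(b,315,275),c(b,232,227)])])
cv2.imwrite('pics/m1.png',m)
# blobs
hsv=cv2.cvtColor(a['pixels'],cv2.COLOR_BGR2HSV)
def blob(g,mask,u,v,s,z,n):
    mm=np.zeros_like(mask);mm[v-s:v+s,u-s:u+s]=mask[v-s:v+s,u-s:u+s]
    cs,_=cv2.findContours(mm,cv2.RETR_EXTERNAL,cv2.CHAIN_APPROX_NONE);k=max(cs,key=cv2.contourArea)
    e=cv2.fitEllipse(cv2.convexHull(k));p=ray(g,*e[0],z);print(n,np.round(e[0],1),np.round(e[1],1),p.round(4),'diam',max(e[1])*np.linalg.norm(p-ray(g,e[0][0]+1,e[0][1],z)))
    return p
blob(a,cv2.inRange(hsv,(0,0,120),(180,60,255)),245,169,16,.019,'large')
blob(a,cv2.inRange(hsv,(10,100,90),(35,255,255)),244,221,14,.017,'med')
r1=cv2.inRange(hsv,(0,130,70),(8,255,255))|cv2.inRange(hsv,(170,130,70),(180,255,255))
blob(a,r1,295,195,12,.015,'small')
blob(a,cv2.inRange(hsv,(50,80,40),(90,255,255)),173,209,22,.025,'foot')
```

```text
large [244.7 168.7] [19.8 19.9] [ 0.6388 -0.0511  0.019 ] diam 0.06225761961705742
med [243.4 220.2] [16.2 16.5] [ 0.4773 -0.0419  0.017 ] diam 0.050248308985610717
small [294.  194.8] [11.4 11.7] [ 0.5506 -0.2006  0.015 ] diam 0.03614894227759068
foot [172.8 208.8] [28.3 29.2] [0.5195 0.1719 0.025 ] diam 0.08890937257849282
```

View pics/m1.png

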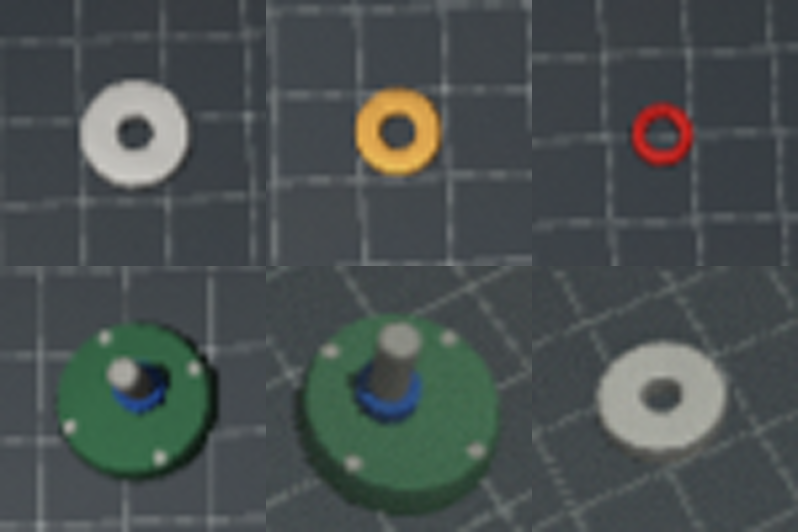

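The crop confirms the bright aluminium ring. The spindle tip is at about (170.9,203.9) in the top view and (314.8,263.5) in the scene view. Next I locate the tip from both cameras.

Run:
```python
from h import *
a=ld('top');b=ld('scene')
print('tip',ray(a,170.9,203.9,.079),ray(b,314.8,263.5,.079))
# foot face centre via 4 bolts (tile px)
S=50/266
t=np.array([[105,338-266],[194,369-266],[70,427-266],[160,458-266]])*S+[148,184]-.4
s=np.array([[330-266,351-266],[449-266,338-266],[353-266,464-266],[476-266,450-266]])*S+[290,250]-.4
for g,q in((a,t),(b,s)):
    P=np.array([ray(g,*x,.025) for x in q]);print(P.mean(0),np.linalg.norm(P-P.mean(0),axis=1))
# brass & large in scene
print('large scene',ray(b,290-290+207+ (661-532)*S-.4,202+(396-266)*S-.4,.019))
hsv=cv2.cvtColor(b['pixels'],cv2.COLOR_BGR2HSV)
for n,m,u,v,s,z in(('med',cv2.inRange(hsv,(10,90,110),(35,255,255)),286,207,15,.012),('small',cv2.inRange(hsv,(0,110,70),(8,255,255))|cv2.inRange(hsv,(170,110,70),(180,255,255)),237,178,12,.011)):
    mm=0*m;mm[v-s:v+s,u-s:u+s]=m[v-s:v+s,u-s:u+s]
    cs,_=cv2.findContours(mm,0,1);k=max(cs,key=cv2.contourArea);e=cv2.fitEllipse(cv2.convexHull(k));print(n,e,ray(b,*e[0],z))
```

```text
tip [0.52528029 0.16718556 0.079     ] [0.52406833 0.16779855 0.079     ]
[0.52088482 0.17292506 0.025     ] [0.03880648 0.0386014  0.03875395 0.03872533]
[0.51876869 0.17220453 0.025     ] [0.03903691 0.03927671 0.03921807 0.03894657]
large scene [ 0.63783703 -0.05124178  0.019     ]
med ((285.8113708496094, 206.17764282226562), (14.437649726867676, 18.301124572753906), 95.85650634765625) [ 0.47385167 -0.04473527  0.012     ]
small ((236.9149932861328, 178.03883361816406), (10.721096992492676, 12.299153327941895), 88.63677978515625) [ 0.54949736 -0.20134454  0.011     ]
```

Emit:
{"fn": "play_rows", "kwargs": {
  "motion": [0.661, -0.953, 0, 0, 0, 0, -1, 0.661, -0.953, 0, 0, 0, 0, -1, 0.661, -0.953, 0, 0, 0, 0, -1, 0.661, -0.953, 0, 0, 0, 0, -1, 0.661, -0.953, 0, 0, 0, 0, -1, 0.661, -0.953, 0, 0, 0, 0, -1]
}}

```text
t: 0.85
tool_pos: [0.4415, 0.2331, 0.2142]
tool_rot: [-180.0, -0.0, 154.9]
wrist_force: [0.4, 0.9, 0.3]
width: 0.0917
gripper_force: 0.0
```

Emit:
{"fn": "play_rows", "kwargs": {
  "motion": [0.661, -0.953, 0, 0, 0, 0, -1, 0.661, -0.953, 0, 0, 0, 0, -1, 0.661, -0.953, 0, 0, 0, 0, -1, 0.661, -0.953, 0, 0, 0, 0, -1, 0.661, -0.953, 0, 0, 0, 0, -1, 0.661, -0.953, -0.15, 0, 0, 0, -1, 0.661, -0.953, -0.32, 0, 0, 0, -1, 0.661, -0.953, -0.49, 0, 0, 0, -1, 0.661, -0.953, -0.6, 0, 0, 0, -1, 0.661, -0.953, -0.6, 0, 0, 0, -1]
}}

```text
t: 2.1
tool_pos: [0.6356, -0.0495, 0.0308]
tool_rot: [-179.9, -0.4, 155.1]
wrist_force: [0.8, -0.1, 0.4]
width: 0.0919
gripper_force: 0.0
```

Emit:
{"fn": "play_rows", "kwargs": {
  "motion": [0, 0, -0.05, 0, 0, 0, -1, 0, 0, -0.092, 0, 0, 0, -1, 0, 0, -0.092, 0, 0, 0, -1]
}}

```text
t: 2.48
tool_pos: [0.6382, -0.0501, 0.0063]
tool_rot: [-180.0, -0.1, 155.1]
wrist_force: [0.1, -0.0, 0.8]
width: 0.0915
gripper_force: 0.0
```

Emit:
{"fn": "play_rows", "kwargs": {
  "motion": [0, 0, 0, 0, 0, 0, 1, 0, 0, 0, 0, 0, 0, 1, 0, 0, 0, 0, 0, 0, 1, 0, 0, 0, 0, 0, 0, 1]
}}

```text
t: 2.98
tool_pos: [0.6392, -0.0506, 0.0076]
tool_rot: [-180.0, 0.1, 155.1]
wrist_force: [-0.5, -1.0, 3.0]
width: 0.0636
gripper_force: 30.0
```

Emit:
{"fn": "play_rows", "kwargs": {
  "motion": [0, 0, 0, 0, 0, 0, -0.8, 0, 0, 0, 0, 0, 0, -0.8, 0, 0, 0, 0, 0, -0.5, -0.8, 0, 0, 0, 0, 0, -0.5, -0.8, 0, 0, 0, 0, 0, -0.5, -0.8, 0, 0, 0, 0, 0, -0.5, -0.8, 0, 0, 0, 0, 0, -0.5, -0.8, 0, 0, 0, 0, 0, -0.5, -0.8, 0, 0, 0, 0, 0, -0.5, -0.8, 0, 0, 0, 0, 0, -0.5, -0.8, 0, 0, 0, 0, 0, -0.5, -0.8, 0, 0, 0, 0, 0, -0.5, -0.8, 0, 0, 0, 0, 0, -0.5, 1, 0, 0, 0, 0, 0, -0.5, 1, 0, 0, 0, 0, 0, -0.5, 1, 0, 0, 0, 0, 0, -0.5, 1]
}}

```text
t: 4.97
tool_pos: [0.6388, -0.0503, 0.0069]
tool_rot: [-180.0, 0.0, 65.1]
wrist_force: [0.2, -0.2, -0.2]
width: 0.0623
gripper_force: 30.0
```

Emit:
{"fn": "play_rows", "kwargs": {
  "motion": [0, 0, 0.1, 0, 0, 0, 1, 0, 0, 0.24, 0, 0, 0, 1, -0.03, 0.06, 0.358, 0, 0, 0, 1, -0.1, 0.19, 0.358, 0, 0, 0, 1, -0.19, 0.363, 0.358, 0, 0, 0, 1, -0.28, 0.535, 0.358, 0, 0, 0, 1, -0.35, 0.669, 0.358, 0, 0, 0, 1, -0.38, 0.726, 0.358, 0, 0, 0, 1, -0.38, 0.726, 0.33, 0, 0, 0, 1, -0.38, 0.726, 0.3, 0, 0, 0, 1, -0.38, 0.726, 0.28, 0, 0, 0, 1, -0.38, 0.726, 0.28, 0, 0, 0, 1]
}}

```text
t: 6.48
tool_pos: [0.5246, 0.1666, 0.09]
tool_rot: [-179.9, 0.1, 65.0]
wrist_force: [0.1, -0.8, -0.8]
width: 0.062
gripper_force: 30.0
```

Run:
```python
from h import *
b=snap('scene','s2.png');s=r.get_state();print(s['tool_pos'],s['wrist_force'])
crop(b,'s2c.png',260,190,390,300,6)
```

```text
[0.52490501 0.16676506 0.09055316] [-0.03043854  0.82011929 -1.3065562 ]
```

View pics/s2c.png

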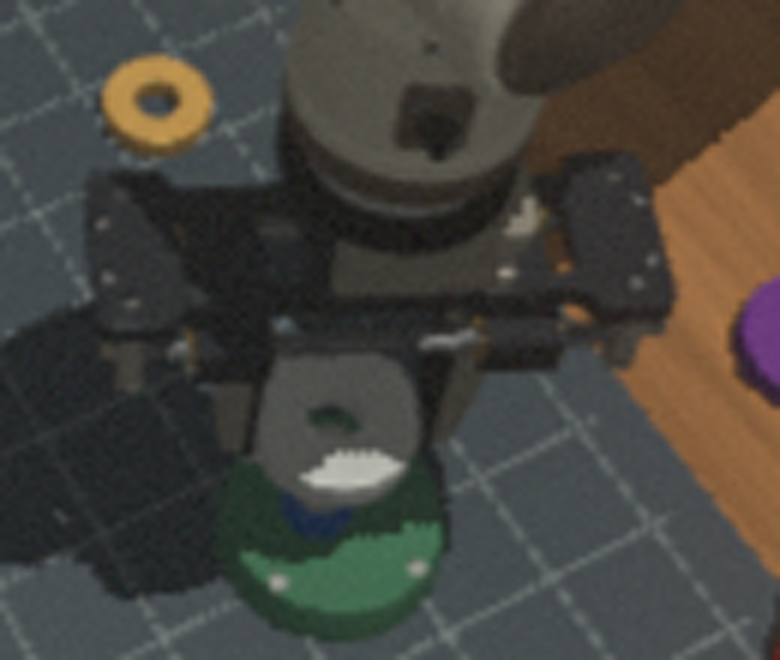

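Emit:
{"fn": "play_rows", "kwargs": {
  "motion": [0, 0.0023, -0.007, 0, 0, 0, 1, 0, 0.0023, -0.014, 0, 0, 0, 1, 0, 0.0023, -0.02, 0, 0, 0, 1, 0, 0.0023, -0.024, 0, 0, 0, 1, 0, 0.0023, -0.027, 0, 0, 0, 1, 0, 0.0023, -0.027, 0, 0, 0, 1]
}}

```text
t: 7.28
tool_pos: [0.5248, 0.1682, 0.0828]
tool_rot: [-180.0, 0.0, 65.1]
wrist_force: [0.1, -0.5, -2.4]
width: 0.062
gripper_force: 30.0
```

Emit:
{"fn": "play_rows", "kwargs": {
  "motion": [0, 0, -0.003, 0, 0, 0, 1, 0, 0, -0.006, 0, 0, 0, 1, 0, 0, -0.006, 0, 0, 0, 1]
}}

```text
t: 7.65
tool_pos: [0.5247, 0.1681, 0.081]
tool_rot: [-180.0, 0.0, 65.1]
wrist_force: [0.7, -0.1, -1.4]
width: 0.0622
gripper_force: 30.0
```

Emit:
{"fn": "play_rows", "kwargs": {
  "motion": [0, 0, -0.003, 0, 0, 0, 1, 0, 0, -0.006, 0, 0, 0, 1, 0, 0, -0.009, 0, 0, 0, 1, 0, 0, -0.009, 0, 0, 0, 1]
}}

```text
t: 8.15
tool_pos: [0.5247, 0.1681, 0.0783]
tool_rot: [-180.0, 0.0, 65.1]
wrist_force: [0.5, 0.1, -0.8]
width: 0.0621
gripper_force: 30.0
```

Emit:
{"fn": "play_rows", "kwargs": {
  "motion": [0, 0, -0.01, 0, 0, 0, 1, 0, 0, -0.023, 0, 0, 0, 1, 0, 0, -0.037, 0, 0, 0, 1, 0, 0, -0.051, 0, 0, 0, 1, 0, 0, -0.065, 0, 0, 0, 1, 0, 0, -0.079, 0, 0, 0, 1, 0, 0, -0.093, 0, 0, 0, 1, 0, 0, -0.107, 0, 0, 0, 1, 0, 0, -0.107, 0, 0, 0, 1]
}}

```text
t: 9.28
tool_pos: [0.5245, 0.1681, 0.0459]
tool_rot: [-180.0, 0.0, 65.1]
wrist_force: [0.3, 0.4, -2.3]
width: 0.062
gripper_force: 30.0
```

Emit:
{"fn": "play_rows", "kwargs": {
  "motion": [0, 0, -0.008, 0, 0, 0, 1, 0, 0, -0.016, 0, 0, 0, 1, 0, 0, -0.024, 0, 0, 0, 1, 0, 0, -0.032, 0, 0, 0, 1, 0, 0, -0.038, 0, 0, 0, 1, 0, 0, -0.044, 0, 0, 0, 1, 0, 0, -0.05, 0, 0, 0, 1, 0, 0, -0.05, 0, 0, 0, 1]
}}

```text
t: 10.28
tool_pos: [0.5249, 0.1682, 0.0311]
tool_rot: [180.0, -0.0, 65.1]
wrist_force: [-0.9, -0.3, 0.9]
width: 0.062
gripper_force: 30.0
```

Emit:
{"fn": "play_rows", "kwargs": {
  "motion": [0, 0, -0.002, 0, 0, 0, 1, 0, 0, -0.004, 0, 0, 0, 1, 0, 0, -0.006, 0, 0, 0, 1, 0, 0, -0.006, 0, 0, 0, 1]
}}

```text
t: 10.78
tool_pos: [0.5249, 0.1682, 0.0295]
tool_rot: [180.0, -0.0, 65.1]
wrist_force: [-1.0, -0.9, 2.1]
width: 0.062
gripper_force: 30.0
```

Run:
```python
from h import *
import time
s=r.get_state();print(s['tool_pos'],s['wrist_force'])
```

```text
[0.52486842 0.1681757  0.02946328] [-0.95255249 -0.88245243  2.1132579 ]
```

Emit:
{"fn": "play_rows", "kwargs": {
  "motion": [0, 0, -0.002, 0, 0, 0, 1, 0, 0, -0.004, 0, 0, 0, 1, 0, 0, -0.004, 0, 0, 0, 1]
}}

```text
t: 11.15
tool_pos: [0.5249, 0.1682, 0.0289]
tool_rot: [-180.0, 0.0, 65.1]
wrist_force: [-3.6, 0.1, 8.0]
width: 0.0621
gripper_force: 30.0
```

Emit:
{"fn": "play_rows", "kwargs": {
  "motion": [0, 0, -0.002, 0, 0, 0, 1, 0, 0, -0.004, 0, 0, 0, 1, 0, 0, -0.004, 0, 0, 0, 1]
}}

```text
t: 11.52
tool_pos: [0.5249, 0.1682, 0.0289]
tool_rot: [-180.0, 0.0, 65.1]
wrist_force: [-8.6, -1.8, 16.9]
width: 0.0621
gripper_force: 30.0
```

Emit:
{"fn": "play_rows", "kwargs": {
  "motion": [0, 0, 0.006, 0, 0, 0, 1, 0, 0, 0.006, 0, 0, 0, -1, 0, 0, 0.006, 0, 0, 0, -1, 0, 0, 0.006, 0, 0, 0, -1, 0, 0, 0.06, 0, 0, 0, -1, 0, 0, 0.2, 0, 0, 0, -1, -0.01, -0.06, 0.32, 0, 0, 0, -1, -0.05, -0.22, 0.32, 0, 0, 0, -1, -0.09, -0.4, 0.32, 0, 0, 0, -1, -0.13, -0.57, 0.3, 0, 0, 0, -1, -0.16, -0.7, 0.2, 0, 0, 0, -1, -0.16, -0.7, 0.1, 0, 0, 0, -1, -0.16, -0.7, 0.05, 0, 0, 0, -1, -0.16, -0.7, 0.05, 0, 0, 0, -1]
}}

```text
t: 13.28
tool_pos: [0.4765, -0.0413, 0.0419]
tool_rot: [-179.9, 0.0, 65.1]
wrist_force: [0.6, 0.1, 0.5]
width: 0.0919
gripper_force: 0.0
```

Run:
```python
from h import *
b=snap('scene','s3.png');a=snap('top','t3.png');s=r.get_state();print(s['tool_pos'],s['wrist_force'])
A=cv2.resize(b['pixels'][235:305,265:365],(800,560)[:2],interpolation=cv2.INTER_CUBIC)
cv2.imwrite('pics/s3c.png',np.hstack([cv2.resize(b['pixels'][240:310,270:360],(420,327),interpolation=2),cv2.resize(a['pixels'][174:244,130:210],(373,327),interpolation=2)]))
```

```text
[ 0.47779792 -0.04165456  0.04324377] [ 0.44174973  0.61870249 -0.21189834]
```

View pics/s3c.png

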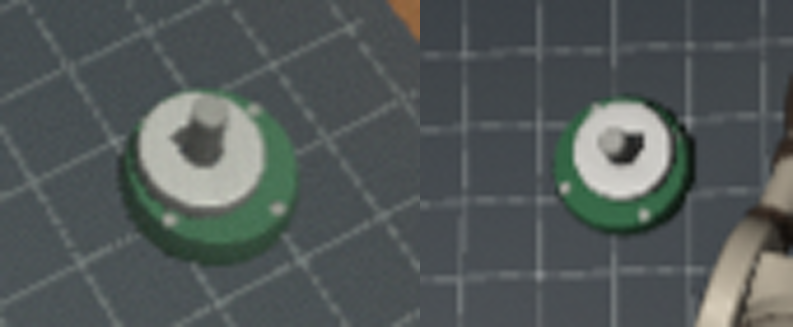

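The aluminium collar sits flat on the foot around the spindle, with its rim even against the green face, at about (200,150) in the left half and (622,147) in the right half. Next is the brass collar.

Emit:
{"fn": "play_rows", "kwargs": {
  "motion": [0, 0, -0.06, 0, 0, 0, -1, 0, 0, -0.105, 0, 0, 0, -1, 0, 0, -0.117, 0, 0, 0, -1, 0, 0, -0.117, 0, 0, 0, 1, 0, 0, -0.117, 0, 0, 0, 1, 0, 0, -0.117, 0, 0, 0, 1, 0, 0, -0.117, 0, 0, 0, 1, 0, 0, -0.117, 0, 0, 0, 1]
}}

```text
t: 14.38
tool_pos: [0.4768, -0.0418, 0.0072]
tool_rot: [-180.0, -0.0, 65.1]
wrist_force: [-0.3, -0.1, 1.7]
width: 0.0493
gripper_force: 30.0
```

Emit:
{"fn": "play_rows", "kwargs": {
  "motion": [0, 0, 0, 0, 0, 0, -0.8, 0, 0, 0, 0, 0, 0, -0.8, 0, 0, 0, 0, 0, 0.5, -0.8, 0, 0, 0, 0, 0, 0.5, -0.8, 0, 0, 0, 0, 0, 0.5, -0.8, 0, 0, 0, 0, 0, 0.5, -0.8, 0, 0, 0, 0, 0, 0.5, -0.8, 0, 0, 0, 0, 0, 0.5, -0.8, 0, 0, 0, 0, 0, 0.5, -0.8, 0, 0, 0, 0, 0, 0.5, -0.8, 0, 0, 0, 0, 0, 0.5, -0.8, 0, 0, 0, 0, 0, 0.5, 1, 0, 0, 0, 0, 0, 0.5, 1, 0, 0, 0, 0, 0, 0.5, 1, 0, 0, 0, 0, 0, 0.5, 1, 0, 0, 0, 0, 0, 0.5, 1]
}}

```text
t: 16.38
tool_pos: [0.4768, -0.0419, 0.007]
tool_rot: [-180.0, -0.0, 155.1]
wrist_force: [-0.3, -0.2, -0.1]
width: 0.0484
gripper_force: 30.0
```

Emit:
{"fn": "play_rows", "kwargs": {
  "motion": [0, 0, 0.1, 0, 0, 0, 1, 0, 0, 0.24, 0, 0, 0, 1, 0.013, 0.06, 0.358, 0, 0, 0, 1, 0.046, 0.2, 0.358, 0, 0, 0, 1, 0.087, 0.38, 0.358, 0, 0, 0, 1, 0.128, 0.56, 0.358, 0, 0, 0, 1, 0.152, 0.67, 0.358, 0, 0, 0, 1, 0.16, 0.7, 0.358, 0, 0, 0, 1, 0.16, 0.7, 0.33, 0, 0, 0, 1, 0.16, 0.7, 0.3, 0, 0, 0, 1, 0.16, 0.7, 0.28, 0, 0, 0, 1, 0.16, 0.7, 0.273, 0, 0, 0, 1, 0.16, 0.7, 0.266, 0, 0, 0, 1, 0.16, 0.7, 0.26, 0, 0, 0, 1, 0.16, 0.7, 0.26, 0, 0, 0, 1]
}}

```text
t: 18.25
tool_pos: [0.5248, 0.1682, 0.085]
tool_rot: [180.0, 0.0, 155.1]
wrist_force: [0.8, -1.0, -2.1]
width: 0.0486
gripper_force: 30.0
```

Now feel down over the tip.

Emit:
{"fn": "play_rows", "kwargs": {
  "motion": [0, 0, -0.004, 0, 0, 0, 1, 0, 0, -0.008, 0, 0, 0, 1, 0, 0, -0.011, 0, 0, 0, 1, 0, 0, -0.013, 0, 0, 0, 1, 0, 0, -0.013, 0, 0, 0, 1]
}}

```text
t: 18.88
tool_pos: [0.5248, 0.1682, 0.081]
tool_rot: [-180.0, -0.0, 155.1]
wrist_force: [0.8, 0.2, -2.7]
width: 0.0484
gripper_force: 30.0
```

Emit:
{"fn": "play_rows", "kwargs": {
  "motion": [0, 0, -0.003, 0, 0, 0, 1, 0, 0, -0.006, 0, 0, 0, 1, 0, 0, -0.008, 0, 0, 0, 1, 0, 0, -0.008, 0, 0, 0, 1]
}}

```text
t: 19.38
tool_pos: [0.5248, 0.1682, 0.0786]
tool_rot: [-180.0, -0.0, 155.1]
wrist_force: [-0.1, 0.7, -1.3]
width: 0.0486
gripper_force: 30.0
```

Emit:
{"fn": "play_rows", "kwargs": {
  "motion": [0, 0, -0.01, 0, 0, 0, 1, 0, 0, -0.022, 0, 0, 0, 1, 0, 0, -0.035, 0, 0, 0, 1, 0, 0, -0.048, 0, 0, 0, 1, 0, 0, -0.061, 0, 0, 0, 1, 0, 0, -0.074, 0, 0, 0, 1, 0, 0, -0.086, 0, 0, 0, 1, 0, 0, -0.095, 0, 0, 0, 1, 0, 0, -0.102, 0, 0, 0, 1, 0, 0, -0.102, 0, 0, 0, 1]
}}

```text
t: 20.62
tool_pos: [0.5247, 0.1682, 0.0479]
tool_rot: [-180.0, -0.0, 155.1]
wrist_force: [-0.1, -0.1, -2.1]
width: 0.0483
gripper_force: 30.0
```

Emit:
{"fn": "play_rows", "kwargs": {
  "motion": [0, 0, -0.003, 0, 0, 0, 1, 0, 0, -0.006, 0, 0, 0, 1, 0, 0, -0.008, 0, 0, 0, 1, 0, 0, -0.01, 0, 0, 0, 1, 0, 0, -0.01, 0, 0, 0, 1]
}}

```text
t: 21.25
tool_pos: [0.5248, 0.1682, 0.0451]
tool_rot: [-180.0, -0.0, 155.1]
wrist_force: [0.5, -0.4, -2.4]
width: 0.0487
gripper_force: 30.0
```

Emit:
{"fn": "play_rows", "kwargs": {
  "motion": [0, 0, -0.0015, 0, 0, 0, 1, 0, 0, -0.003, 0, 0, 0, 1, 0, 0, -0.003, 0, 0, 0, 1]
}}

```text
t: 21.62
tool_pos: [0.5249, 0.1682, 0.045]
tool_rot: [-180.0, -0.0, 155.1]
wrist_force: [-2.8, -0.7, 4.8]
width: 0.0487
gripper_force: 30.0
```

Emit:
{"fn": "play_rows", "kwargs": {
  "motion": [0, 0, 0.002, 0, 0, 0, 1, 0, 0, 0.002, 0, 0, 0, -1, 0, 0, 0.002, 0, 0, 0, -1, 0, 0, 0.002, 0, 0, 0, -1, 0, 0, 0.06, 0, 0, 0, -1, 0, 0, 0.18, 0, 0, 0, -1, 0, -0.06, 0.25, 0, 0, 0, -1, 0.015, -0.23, 0.25, 0, 0, 0, -1, 0.03, -0.43, 0.25, 0, 0, 0, -1, 0.045, -0.63, 0.25, 0, 0, 0, -1, 0.06, -0.83, 0.25, 0, 0, 0, -1]
}}

```text
t: 23.0
tool_pos: [0.5433, -0.0829, 0.1209]
tool_rot: [180.0, 0.1, 155.1]
wrist_force: [0.5, 0.4, -0.7]
width: 0.092
gripper_force: 0.0
```

Emit:
{"fn": "play_rows", "kwargs": {
  "motion": [0.01, -0.2, 0, 0, 0, 0, -1, 0.02, -0.35, -0.05, 0, 0, 0, -1, 0.025, -0.4, -0.15, 0, 0, 0, -1, 0.025, -0.4, -0.25, 0, 0, 0, -1, 0.025, -0.4, -0.28, 0, 0, 0, -1, 0.025, -0.4, -0.28, 0, 0, 0, -1]
}}

```text
t: 23.75
tool_pos: [0.5505, -0.2007, 0.0358]
tool_rot: [180.0, 0.0, 155.1]
wrist_force: [0.6, 0.0, 0.2]
width: 0.0919
gripper_force: 0.0
```

Run:
```python
from h import *
b=snap('scene','s4.png');a=snap('top','t4.png');s=r.get_state();print(s['tool_pos'],s['wrist_force'])
cv2.imwrite('pics/s4c.png',np.hstack([cv2.resize(b['pixels'][240:310,270:360],(420,327),interpolation=2),cv2.resize(a['pixels'][174:244,130:210],(373,327),interpolation=2)]))
```

```text
[ 0.55146912 -0.20114999  0.0369631 ] [0.35865072 0.16065934 0.47816075]
```

View pics/s4c.png

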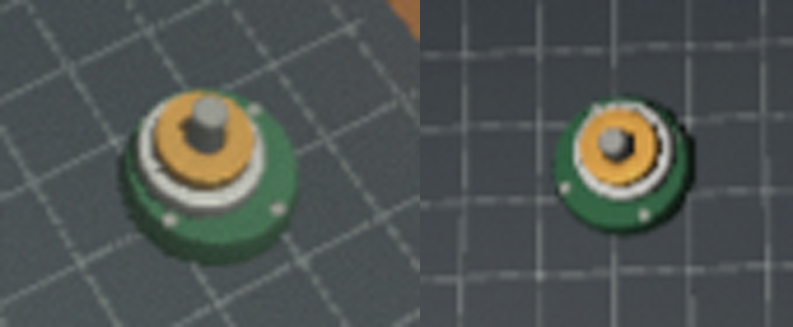

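The brass collar lies flat and concentric on the aluminium one, at about (205,135) in the left half and (618,147) in the right half. Next is the small red collar.

Emit:
{"fn": "play_rows", "kwargs": {
  "motion": [0, 0, -0.05, 0, 0, 0, -1, 0, 0, -0.085, 0, 0, 0, -1, 0, 0, -0.098, 0, 0, 0, -1, 0, 0, -0.098, 0, 0, 0, 1, 0, 0, -0.098, 0, 0, 0, 1, 0, 0, -0.098, 0, 0, 0, 1, 0, 0, -0.098, 0, 0, 0, 1, 0, 0, -0.098, 0, 0, 0, 1, 0, 0, -0.098, 0, 0, 0, 1]
}}

```text
t: 24.98
tool_pos: [0.5503, -0.2009, 0.0059]
tool_rot: [-180.0, 0.0, 155.1]
wrist_force: [0.2, -0.2, 0.6]
width: 0.0347
gripper_force: 30.1
```

Emit:
{"fn": "play_rows", "kwargs": {
  "motion": [0, 0, 0, 0, 0, 0, -0.5, 0, 0, 0, 0, 0, 0, -0.5, 0, 0, 0, 0, 0, -0.5, -0.5, 0, 0, 0, 0, 0, -0.5, -0.5, 0, 0, 0, 0, 0, -0.5, -0.5, 0, 0, 0, 0, 0, -0.5, -0.5, 0, 0, 0, 0, 0, -0.5, -0.5, 0, 0, 0, 0, 0, -0.5, -0.5, 0, 0, 0, 0, 0, -0.5, -0.5, 0, 0, 0, 0, 0, -0.5, -0.5, 0, 0, 0, 0, 0, -0.5, -0.5, 0, 0, 0, 0, 0, -0.5, 1, 0, 0, 0, 0, 0, -0.5, 1, 0, 0, 0, 0, 0, -0.5, 1, 0, 0, 0, 0, 0, -0.5, 1, 0, 0, 0, 0, 0, -0.5, 1]
}}

```text
t: 26.98
tool_pos: [0.5503, -0.2008, 0.0058]
tool_rot: [-180.0, -0.0, 65.1]
wrist_force: [-0.2, -0.8, -0.3]
width: 0.0343
gripper_force: 30.0
```

```bash
python3 -c "
from h import *
s=r.get_state();p=s['tool_pos'];print(p,(np.array([.5248,.1681,.120])-p)/.3)"
```

```text
[ 0.55029944 -0.20083336  0.0057972 ] [-0.08499813  1.22977785  0.38067599]
```

Emit:
{"fn": "play_rows", "kwargs": {
  "motion": [0, 0, 0.1, 0, 0, 0, 1, 0, 0, 0.25, 0, 0, 0, 1, 0, 0.06, 0.38, 0, 0, 0, 1, -0.02, 0.22, 0.38, 0, 0, 0, 1, -0.03, 0.41, 0.38, 0, 0, 0, 1, -0.045, 0.6, 0.38, 0, 0, 0, 1, -0.06, 0.8, 0.38, 0, 0, 0, 1]
}}

```text
t: 27.85
tool_pos: [0.532, 0.0408, 0.12]
tool_rot: [180.0, -0.0, 65.1]
wrist_force: [0.8, -0.1, -0.5]
width: 0.0344
gripper_force: 30.0
```

Emit:
{"fn": "play_rows", "kwargs": {
  "motion": [-0.015, 0.2, 0, 0, 0, 0, 1, -0.02, 0.35, 0, 0, 0, 0, 1, -0.025, 0.43, 0, 0, 0, 0, 1, -0.025, 0.43, -0.04, 0, 0, 0, 1, -0.025, 0.43, -0.08, 0, 0, 0, 1, -0.025, 0.43, -0.1, 0, 0, 0, 1, -0.025, 0.43, -0.11, 0, 0, 0, 1, -0.025, 0.43, -0.12, 0, 0, 0, 1, -0.025, 0.43, -0.12, 0, 0, 0, 1]
}}

```text
t: 28.98
tool_pos: [0.5249, 0.168, 0.0838]
tool_rot: [180.0, -0.0, 65.1]
wrist_force: [0.4, -0.1, -0.1]
width: 0.0342
gripper_force: 30.0
```

Emit:
{"fn": "play_rows", "kwargs": {
  "motion": [0, 0, -0.004, 0, 0, 0, 1, 0, 0, -0.007, 0, 0, 0, 1, 0, 0, -0.01, 0, 0, 0, 1, 0, 0, -0.01, 0, 0, 0, 1]
}}

```text
t: 29.48
tool_pos: [0.5248, 0.1682, 0.0807]
tool_rot: [-180.0, 0.0, 65.1]
wrist_force: [-0.1, 0.1, -0.1]
width: 0.0344
gripper_force: 30.0
```

Emit:
{"fn": "play_rows", "kwargs": {
  "motion": [0, 0, -0.003, 0, 0, 0, 1, 0, 0, -0.006, 0, 0, 0, 1, 0, 0, -0.01, 0, 0, 0, 1, 0, 0, -0.01, 0, 0, 0, 1]
}}

```text
t: 29.98
tool_pos: [0.5247, 0.1682, 0.0776]
tool_rot: [-180.0, 0.0, 65.1]
wrist_force: [0.0, 0.1, -0.2]
width: 0.0345
gripper_force: 30.0
```

Seated position will be at TCP about 0.058. I ease down to 0.0605 first.

Emit:
{"fn": "play_rows", "kwargs": {
  "motion": [0, 0, -0.008, 0, 0, 0, 1, 0, 0, -0.017, 0, 0, 0, 1, 0, 0, -0.026, 0, 0, 0, 1, 0, 0, -0.036, 0, 0, 0, 1, 0, 0, -0.046, 0, 0, 0, 1, 0, 0, -0.053, 0, 0, 0, 1, 0, 0, -0.057, 0, 0, 0, 1, 0, 0, -0.057, 0, 0, 0, 1]
}}

```text
t: 30.98
tool_pos: [0.5248, 0.1682, 0.0606]
tool_rot: [-180.0, 0.0, 65.1]
wrist_force: [-0.3, -0.4, -0.3]
width: 0.0342
gripper_force: 30.0
```

Emit:
{"fn": "play_rows", "kwargs": {
  "motion": [0, 0, -0.003, 0, 0, 0, 1, 0, 0, -0.006, 0, 0, 0, 1, 0, 0, -0.008, 0, 0, 0, 1, 0, 0, -0.009, 0, 0, 0, 1, 0, 0, -0.009, 0, 0, 0, 1]
}}

```text
t: 31.6
tool_pos: [0.5248, 0.1682, 0.058]
tool_rot: [-180.0, 0.0, 65.1]
wrist_force: [-0.3, -0.4, 0.9]
width: 0.0341
gripper_force: 30.0
```

Emit:
{"fn": "play_rows", "kwargs": {
  "motion": [0, 0, -0.0015, 0, 0, 0, 1, 0, 0, -0.003, 0, 0, 0, 1, 0, 0, -0.003, 0, 0, 0, 1]
}}

```text
t: 31.98
tool_pos: [0.5249, 0.1682, 0.0577]
tool_rot: [180.0, 0.0, 65.1]
wrist_force: [-2.3, 0.7, 5.8]
width: 0.0346
gripper_force: 30.0
```

Emit:
{"fn": "play_rows", "kwargs": {
  "motion": [0, 0, 0.002, 0, 0, 0, 1, 0, 0, 0.002, 0, 0, 0, -1, 0, 0, 0.002, 0, 0, 0, -1, 0, 0, 0.002, 0, 0, 0, -1, 0, 0, 0.002, 0, 0, 0, -1, 0, 0, 0.06, 0, 0, 0, -1, 0, 0, 0.18, 0, 0, 0, -1, 0, 0, 0.3, 0, 0, 0, -1, -0.1, -0.2, 0.35, 0, 0, 0, -1, -0.2, -0.4, 0.35, 0, 0, 0, -1, -0.3, -0.6, 0.35, 0, 0, 0, -1, -0.3, -0.6, 0.35, 0, 0, 0, -1, -0.3, -0.6, 0.35, 0, 0, 0, -1]
}}

```text
t: 33.6
tool_pos: [0.4353, -0.0123, 0.1631]
tool_rot: [179.9, -0.0, 65.0]
wrist_force: [0.6, -0.2, -0.1]
width: 0.0919
gripper_force: 0.0
```

Run:
```python
from h import *
b=snap('scene','s5.png');a=snap('top','t5.png');s=r.get_state();print(s['tool_pos'],s['wrist_force'])
cv2.imwrite('pics/s5c.png',np.hstack([cv2.resize(b['pixels'][240:310,270:360],(420,327),interpolation=2),cv2.resize(a['pixels'][174:244,130:210],(373,327),interpolation=2)]))
```

```text
[ 0.43553789 -0.0110457   0.16267901] [-0.10770093 -0.17311333  0.59626501]
```

View pics/s5c.png

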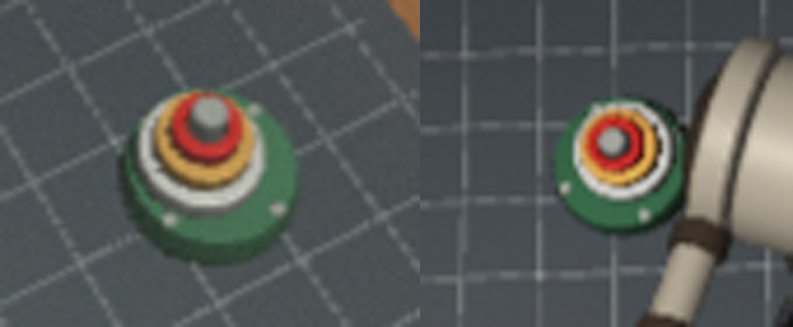

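The red collar, at about (207,125) on the left and (612,143) on the right, sits flat on the brass. All three are stacked concentric and level.

```bash
python3 -c "
from workcell import r
print(r.job_done())"
```

```text
the job is handed in; nothing more can be done
None
```

The large, medium and small collars are stacked flat on the spindle in that order, the gripper is open and clear of the stack, and I handed the job in at about 34 s; no verdict came back.

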